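Index the sample carousel and read the next tube

TASK

Push the sample carousel round by its posts, one position in whichever direction is needed, until it clicks home with the red-capped tube at the yellow pointer. Then pick up the wand reader from the green mat, aim its red window squarely at that tube's clear body from the pointer side, about 5 cm away, hold it steady for a good second without touching the tube, and lay the reader back flat on the mat. Do not touch the tubes or the small bottle on the carousel with gripper or reader, and leave the orange-capped bottle and the timer where they stand.

Things in the scene. Friction and masses are not known exactly. Their poses are not given: they have to be found in the camera images.
- carousel_base: Fixed grey foot of a six-place round sample carousel, with a yellow pointer block (top 32 mm above the worktop) on an arm. Origin on the turning axis, at worktop height; z up. Its -x axis runs from the turning axis towards the pointer, whose block lies 153 to 173 mm from the axis.
- carousel (a joint): Turn of the carousel disc about the vertical axis, rad, positive anticlockwise from above; starts at 0, limits -2.3 and 2.3. A detent holds it every 60 degrees (0, +-1.047, +-2.094); past half way (about 0.53) it runs on into the next detent by itself. Turning it takes about 3 to 6 N at a post.
- carousel_top (a point): Centre of the white carousel disc (278 mm diameter, top 30 mm above the worktop); turns with it, at joint angle 0 its axes are those of carousel_base. Six blue cups (34 mm inside, 42 mm outside, rims 70 mm above the worktop) are centred 90 mm out, at 0, 60, 120.. degrees from its -x axis.
- post_top (a point): Top centre of one of the six upright posts on the disc: steel with black sleeve, 13 mm diameter, tops 170 mm above the worktop, 127 mm from the turning axis, midway between the cups, that is at 30, 90, 150, 210, 270, 330 degrees from the disc's -x axis. This one is at 30 degrees anticlockwise from it. They turn with the disc.
- read_mark (a point): Fixed point above the carousel on the pointer's radius, 90 mm from the turning axis and 101 mm above the worktop: where the middle of the red-capped tube's clear body is to be. Axes as carousel_base.
- tube_red: Loose clear tube with red cap (33 mm diameter cap, 28 mm diameter body, 111 mm tall, 30 g), upright in a cup, standing 33 mm above the worktop, its cap top at 144 mm; origin at the centre of its underside, z up. It starts one place from the pointer, on either side.
- tube_red_mid (a point): Point on the axis of the red-capped tube, 68 mm above its underside: middle of the part of its clear body that shows between cup and cap (about 62 mm high).
- tube_green: Same tube with a green cap, in the cup on the other side of the pointer; leave it in its cup. Origin at the centre of its underside.
- dye_bottle: Small bottle with white cap (32 mm diameter, 62 mm tall) in the cup that is at the pointer at the start; leave it in its cup. Origin at the centre of its underside.
- reader: Loose cordless wand reader lying on the mat, 152 mm long along its x axis, 0.16 kg: grey handle 30 mm wide (y) and 34 mm high (z) from x = -75 to +36 mm, black head 44 mm wide and 36 mm high from x = 36 to 76 mm, with the red window on its +x end. Origin at the centre of its underside, centre of mass about 9 mm to +x of it; z up.
- reader_window (a point): Centre of the reader's red window, 77 mm ahead (+x) of the reader's origin and 18 mm above its underside. x points out of the window along the aim, z up, as the reader's axes.
- reader_mat: Fixed thin green mat, 200 mm along its x, 90 mm along its y, 3 mm thick; the reader lies on it at the start, along the mat's x to within about 10 degrees. Origin at the centre of its underside, z up.
- ethanol_bottle: Bystander: white bottle with orange cap, 56 mm diameter, 128 mm tall, on the left; origin at the centre of its underside.
- timer: Bystander: small white timer, 67x63x19 mm, on the left; origin at the centre of its underside.
Mind the look-alikes: they are no part of the job. What is meant by the tube_red is not purple, and is the smaller of those in its own colour.

How it is judged:
On the way, in this order (a step that is already met when the one before it is completed fails the run):
1. the carousel rests in the next detent with the red-capped tube at the pointer (horizontal distance between tube_red_mid and read_mark below 0.012 m and velocity of joint carousel between -0.1 and 0.1 rad/s and angle between tube_red's own z axis and vertical below 0.15 rad), for 0.3 s.
2. reader aimed at the tube at the pointer, steady for 0.8 s: tube middle 30 to 120 mm before the window, within 14 mm sideways and 25 mm in height, from the pointer side within 0.45 rad (horizontal distance between tube_red_mid and read_mark below 0.012 m and x of tube_red_mid in the frame of reader_window between 0.03 and 0.12 m and y of tube_red_mid in the frame of reader_window between -0.014 and 0.014 m and z of tube_red_mid in the frame of reader_window between -0.025 and 0.025 m and angle between the x axis of reader and the x axis of carousel_base, either way round below 0.45 rad and linear speed of reader below 0.03 m/s and angular speed of reader below 0.2 rad/s), for 0.8 s.
At the end, for the whole second after the job is handed in: The carousel rests with the red-capped tube within 12 mm of the reading point; both tubes and the small bottle stand upright in their cups; the reader lies flat, right side up (within 0.15 rad) and still on the mat, its middle within 60 mm along and 45 mm across of the mat's centre (all of step 1 and z of each of tube_red, tube_green, dye_bottle in the frame of carousel_base below 0.04 m and angle between each of tube_green, dye_bottle, reader's own z axis and vertical below 0.15 rad and x of reader in the frame of reader_mat between -0.06 and 0.06 m and y of reader in the frame of reader_mat between -0.045 and 0.045 m and z of reader in the frame of reader_mat below 0.01 m and linear speed of reader below 0.02 m/s); the robot touches nothing.
It fails at once if the robot presses on a tube or the small bottle on the carousel (over 1 N) (contact force between any of the arm, the fingers and tube_red above 1 N or contact force between any of the arm, the fingers and tube_green above 1 N or contact force between any of the arm, the fingers and dye_bottle above 1 N).
It fails at once if the reader presses on a tube or the small bottle (over 1 N) (contact force between reader and tube_red above 1 N or contact force between reader and tube_green above 1 N or contact force between reader and dye_bottle above 1 N).
It fails at once if a tube or the small bottle tips by more than 0.4 rad (angle between any of tube_red, tube_green, dye_bottle's own z axis and vertical above 0.4 rad).
It fails at once if the orange-capped bottle or the timer is moved by more than 30 mm (distance of any of ethanol_bottle, timer from where it was at the start of the episode above 0.03 m).
It also fails if it takes over 64 s, if anything falls off the work surface, if the arm or the gripper's body presses on something with over 40 N, if the wrist force passes 120 N, or if a joint passes its speed limit or range.

ROBOT

A 6-joint arm with a two-finger parallel gripper is mounted at the origin on a cart in front of the work surface, level with it; the furniture and walls round the work are solid. World frame = base frame: x ahead of the robot, y to its left, z up, the work surface at z = 0. Lengths are in m, angles in rad, forces in N, time in s.
With the tool pointing down it reaches from about 0.275 to 0.725 m from the base axis. Payload 15.9 kg.
Tool frame: the origin (TCP) lies where the fingers leave the gripper's body, on its centre line; the fingertips stand 73 mm ahead of it and the grasp point (between the pads) lies 54 mm ahead of it (r.tip_extent is the z of the fingertips in the tool frame, in m); z points along the fingers, y is the direction in which the jaws open and shut (so a half turn about z gives the same grasp; the last joint's range is limited). The gripper opens to 85 mm and grips with 20 to 120 N. Pads are 22 mm wide; open, the fingers measure 114 mm over their backs; the gripper's body (76 mm by 85 mm) begins 54 mm behind the grasp point. The pads swing forward as they close: fully open they stand 13 mm farther back than shut.
Start: joints at [-1.268, 0.213, -0.034, 1.323, 0, 1.571], TCP at [0.149, -0.477, 0.304] pointing down, gripper open.
Joint ranges: [-2.98, 2.98], [-0.74, 1.72], [-1.14, 1.35], [-2.1, 2.04], [-1.57, 1.44], [-3.14, 3.14]. Speed limits (rad/s): [1.89, 1.89, 2.39, 2.57, 3.14, 3.14].

INTERFACE

Orientations are given as [roll, pitch, yaw] about the fixed x, y, z axes, in that order (R = Rz(yaw) Ry(pitch) Rx(roll)).
In Python, from station import r, cams, close_job gives the robot as it stands.
- The arm moves only by the shell command python3 -m pendant 'ROWS'. ROWS is text: rows parted by semicolons, each of 7 numbers parted by spaces: the shift along the tool's x, y, z in cm, then the turn, a rotation vector about the tool's x, y, z in rad, then the finger opening in cm, from 0 to 8.54. In form: x y z rx ry rz gripper; .... A call has 1 to 20 rows; each row shifts and turns the pose as measured when the row begins, along the tool's axes as they then stand; what a row does not reach is not made up. A row lasts 1/10 s, in which the tool goes at most 50 mm and 8.59 degrees, less where a joint would pass 70% of its speed; a pose out of reach is approached as far as the arm can. A call is refused whole if a number of a shift passes 5 or a number of a turn 0.15, either way. A call with a gripper value outside its range is refused whole. The fingers move at their own pace and stop on an object; the grip force is fixed at half the most. Time passes only in rows, so rows that do not move let the fingers close. It gives the time, the measured TCP pose, the force and the opening at its end, in the units of the state.
- r.get_state(): the state, without advancing time (a new reading comes with each control period).
- cams.camera(name): name is "side" or "top" or "wrist"; returns the picture (400x640x3 uint8, red, green, blue); there is no depth.
- cams.camera_params(name): a dict with "mtx" (3x3 intrinsics, pixels), "world_from_camera" (4x4, takes a point from camera to world coordinates). Camera axes: x right, y up, looking along -z (the intrinsics and any distortion apply to the point x, -y, -z); pixel columns grow to the right and rows downward; lengths in m; the calibration is good to about 2 mm. A picture is of the moment at which its call begins: read the wrist's pose just before it. camera_params takes no time and is no camera call; for the wrist camera it gives the pose at the moment of the call.
- close_job(): hands the job in, once; it reports no verdict.
The state is a dict: "time_s": time; "q": joint angles; "qd": joint speeds; "joint_torque": joint torques, N m; "ee_pos": TCP position; "orientation": TCP orientation; "wrist_force": force on the tool from outside, world axes, zero at the start; "moment": the same for the moment, N m; "grip_width": opening from 0.0 (shut) to 1.0 (fully open).
Only numpy, scipy, OpenCV 4.12 (cv2) and the standard library are available. Lean on these libraries where they do the work, as an engineer would, in place of code of your own. Each camera call takes 0.05 s, during which the arm holds its last target.

## Working session

There is one attempt and no reset: what is moved stays moved. The work goes in short steps, Python scripts to look and compute and a shell command to move; the robot and the scene stay as the last step left them, time stands still between calls to the robot, and variables do not carry over. Pictures are saved under pics/ and viewed, and the job is handed in when it is done.

```bash
ls; mkdir -p pics
python3 - <<'E'
from station import r,cams
import cv2,numpy as np
s=r.get_state();print(s,r.tip_extent)
for n in("side","top","wrist"):
    im=cams.camera(n);cv2.imwrite(f"pics/{n}0.png",im[:,:,::-1]);p=cams.camera_params(n);print(n,np.round(p["mtx"],1).tolist(),np.round(p["world_from_camera"],3).tolist(),[k for k in p])
E
```

```text
pics
{'time_s': 0.0, 'q': array([-1.26799092e+00,  2.13387883e-01, -3.50484305e-02,  1.32352439e+00,
        6.10173318e-06,  1.57078292e+00]), 'qd': array([ 0.00102403, -0.00045499, -0.00078115,  0.00022481, -0.00180347,
       -0.00190776]), 'joint_torque': array([-3.76664262e-03, -6.86160779e+01,  4.87118840e+01,  1.75515533e-02,
       -3.80577203e-04, -1.83308259e-06]), 'ee_pos': array([ 0.14902247, -0.47700007,  0.30340451]), 'orientation': array([-3.14042828e+00, -6.11733858e-06,  3.02818808e-01]), 'wrist_force': array([0.09433288, 0.75152419, 1.08445456]), 'moment': array([ 0.0363757 ,  0.00958273, -0.01665886]), 'grip_width': 1.0018104345094918} 0.0726
side [[464.4, 0.0, 313.6], [0.0, 464.4, 197.6], [0.0, 0.0, 1.0]] [[-0.928, 0.219, -0.3, 0.09], [-0.372, -0.557, 0.743, 1.064], [-0.004, 0.801, 0.598, 1.023], [0.0, 0.0, 0.0, 1.0]] ['mtx', 'world_from_camera']
top [[430.5, 0.0, 323.1], [0.0, 430.5, 194.9], [0.0, 0.0, 1.0]] [[-0.027, 0.998, -0.062, 0.445], [-1.0, -0.028, -0.009, -0.063], [-0.011, 0.062, 0.998, 1.339], [0.0, 0.0, 0.0, 1.0]] ['mtx', 'world_from_camera']
wrist [[325.5, 0.0, 321.5], [0.0, 325.5, 197.4], [0.0, 0.0, 1.0]] [[0.297, 0.914, 0.275, 0.219], [-0.955, 0.285, 0.084, -0.454], [-0.002, -0.288, 0.958, 0.375], [0.0, 0.0, 0.0, 1.0]] ['mtx', 'world_from_camera']
```

View pics/top0.png

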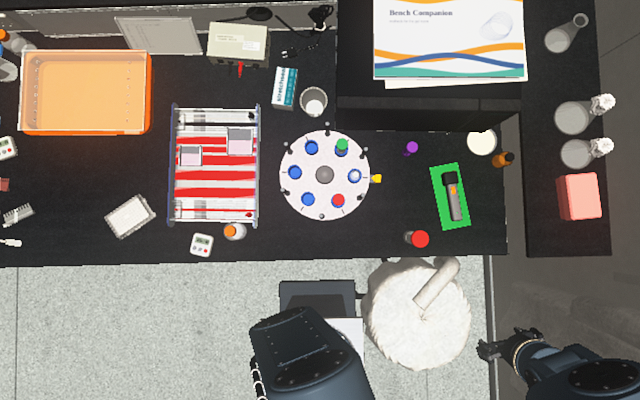

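View pics/side0.png

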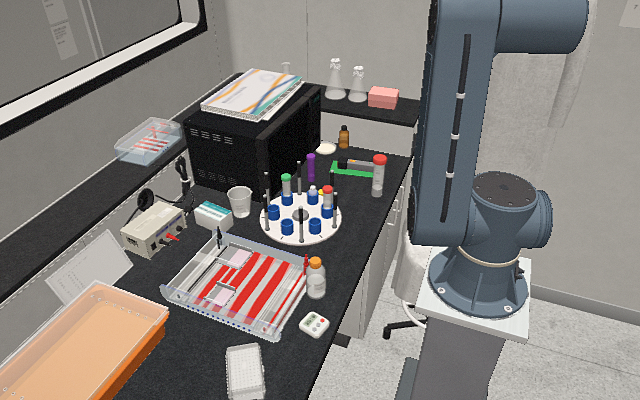

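View pics/wrist0.png

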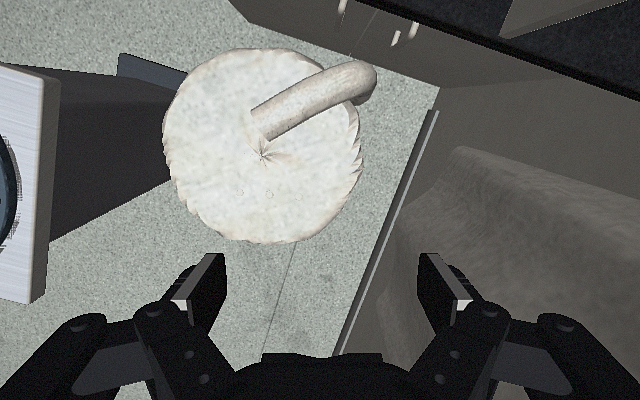

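```bash
cat > h.py <<'E'
import numpy as np,cv2
from station import r,cams
def ray(n,u,v,p=None):
    p=p or cams.camera_params(n);K=p["mtx"];T=p["world_from_camera"]
    d=np.array([(u-K[0,2])/K[0,0],-(v-K[1,2])/K[1,1],-1.]);return T[:3,3],T[:3,:3]@d
def pt(n,u,v,z,p=None):
    o,d=ray(n,u,v,p);return o+d*(z-o[2])/d[2]
def proj(n,X,p=None):
    p=p or cams.camera_params(n);K=p["mtx"];T=p["world_from_camera"]
    c=T[:3,:3].T@(np.array(X)-T[:3,3]);return np.array([K[0,2]+K[0,0]*c[0]/-c[2],K[1,2]+K[1,1]*c[1]/c[2]])
def blobs(hsv,lo,hi,amin=15):
    m=cv2.inRange(hsv,np.array(lo),np.array(hi));n,l,s,c=cv2.connectedComponentsWithStats(m)
    return [(s[i].tolist(),c[i].round(1).tolist()) for i in range(1,n) if s[i,4]>=amin]
E
python3 - <<'E'
from h import *
im=cv2.imread("pics/top0.png");h=cv2.cvtColor(im,cv2.COLOR_BGR2HSV)
for k,lo,hi in [("red",(0,170,90),(6,255,255)),("green",(45,120,60),(75,255,255)),("yellow",(22,150,120),(33,255,255)),("blue",(105,150,60),(118,255,255)),("purple",(130,100,50),(150,255,255))]:
    print(k)
    for b in blobs(h,lo,hi): 
        if 260<b[1][0]<480 and 110<b[1][1]<260: print(b)
cv2.imwrite("pics/c1.png",cv2.resize(im[115:265,270:480],None,fx=3.7,fy=3.7,interpolation=cv2.INTER_CUBIC))
s=cv2.imread("pics/side0.png");cv2.imwrite("pics/c2.png",cv2.resize(s[130:270,240:410],None,fx=4,fy=4,interpolation=cv2.INTER_CUBIC))
E
```

```text
red
([333, 194, 11, 11, 93], [338.1, 199.0])
([411, 230, 18, 18, 261], [419.6, 238.4])
green
([337, 139, 11, 11, 97], [341.7, 143.9])
([429, 162, 43, 69, 1320], [448.6, 196.7])
yellow
([372, 174, 9, 9, 59], [376.6, 177.8])
blue
([305, 140, 13, 14, 125], [311.0, 147.2])
([335, 146, 13, 10, 39], [340.0, 151.8])
([288, 165, 13, 14, 126], [294.5, 172.0])
([348, 170, 13, 13, 32], [352.1, 178.2])
([301, 192, 13, 14, 131], [307.3, 198.6])
([332, 202, 10, 6, 17], [335.8, 205.2])
purple
([402, 141, 16, 16, 168], [409.9, 148.4])
```

View pics/c1.png

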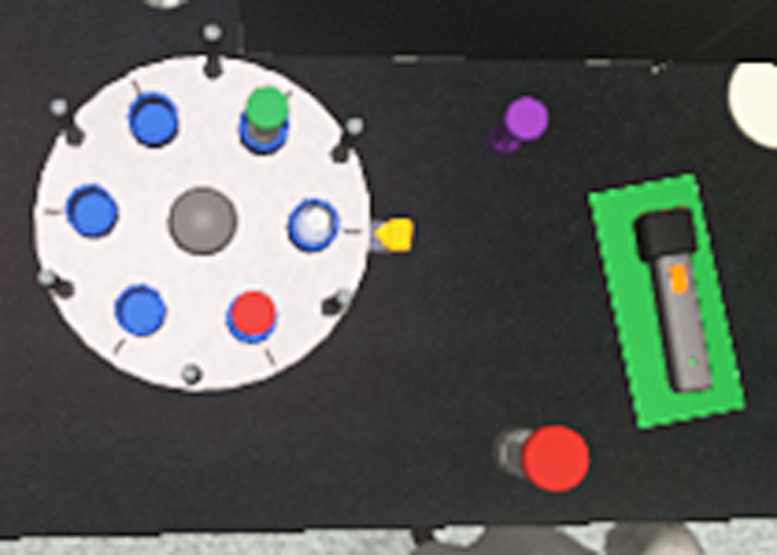

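View pics/c2.png

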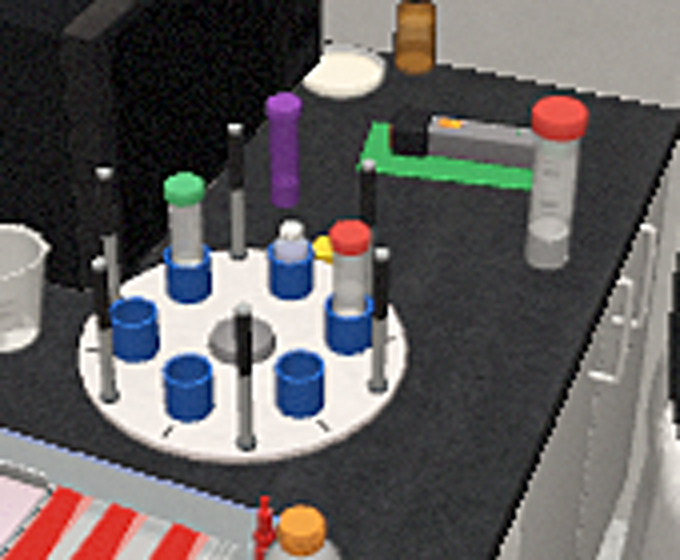

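```bash
cat > m.py <<'E'
from h import *
P=cams.camera_params("top")
im=cv2.imread("pics/top0.png");h=cv2.cvtColor(im,cv2.COLOR_BGR2HSV)
def tp(x,y,z): return pt("top",x,y,z,P)
# disc: white mask ellipse
m=cv2.inRange(h,np.array((0,0,170)),np.array((180,40,255)));m[:, :275]=0;m[:,374:]=0;m[:125]=0;m[225:]=0
cs,_=cv2.findContours(m,cv2.RETR_EXTERNAL,cv2.CHAIN_APPROX_NONE);c=max(cs,key=cv2.contourArea)
hull=cv2.convexHull(c)[:,0,:]
X=np.array([tp(u,v,.03)[:2] for u,v in hull]);(cx,cy),rad=cv2.minEnclosingCircle(X.astype(np.float32))
print("disc",cx,cy,rad,cv2.fitEllipse(X.astype(np.float32)))
cups=[tp(u,v,.07)[:2] for u,v in [(311,147.2),(294.5,172),(307.3,198.6)]]
print("cups",np.round(cups,3))
pk=lambda u,v:(270+u/3.7-.37,115+v/3.7-.37)
posts=[tp(*pk(u,v),.17)[:2] for u,v in [(212,32),(59,107),(354,126),(46,278),(343,298),(192,374)]]
C=np.mean(posts,0);print("posts",np.round(posts,3),C,[np.linalg.norm(p-C) for p in posts],[np.degrees(np.arctan2(*(p-C)[::-1])) for p in posts])
print("ptr",tp(*pk(402,235),.032)); print("red",tp(338.1,199,.144),"green",tp(341.7,143.9,.144),"bigred",tp(419.6,238.4,.15),"purple",tp(409.9,148.4,.1))
mg=cv2.inRange(h,np.array((45,120,60)),np.array((75,255,255)));mg[:,:425]=0;mg[:,480:]=0
c=np.vstack(cv2.findContours(mg,cv2.RETR_EXTERNAL,cv2.CHAIN_APPROX_NONE)[0])
Y=np.array([tp(u,v,.003)[:2] for u,v in c[:,0]]).astype(np.float32);print("mat",cv2.minAreaRect(Y),cv2.boxPoints(cv2.minAreaRect(Y)).round(3).tolist())
M=np.zeros_like(mg);cv2.fillPoly(M,[cv2.convexHull(c)],255);M=cv2.erode(M,np.ones((3,3)));rd=cv2.bitwise_and(M,255-mg)
cs=cv2.findContours(rd,cv2.RETR_EXTERNAL,cv2.CHAIN_APPROX_NONE)[0];c=max(cs,key=cv2.contourArea)
Y=np.array([tp(u,v,.037)[:2] for u,v in c[:,0]]).astype(np.float32);print("reader",cv2.minAreaRect(Y),cv2.boxPoints(cv2.minAreaRect(Y)).round(3).tolist())
print("head front",tp(*pk(665,212),.037),"head back",tp(*pk(672,257),.037),"tail",tp(*pk(692,389),.035))
E
python3 m.py
```

```text
disc 0.5885125994682312 -0.055062491446733475 0.1395222544670105 ((0.5890603065490723, -0.05568153038620949), (0.2762395441532135, 0.27690619230270386), 175.04954528808594)
cups [[ 0.668 -0.019]
 [ 0.595  0.032]
 [ 0.515 -0.004]]
posts [[ 0.715 -0.068]
 [ 0.662  0.047]
 [ 0.642 -0.171]
 [ 0.535  0.06 ]
 [ 0.514 -0.158]
 [ 0.462 -0.046]] [ 0.58838516 -0.05597434] [np.float64(0.1272444735748865), np.float64(0.12692045190499396), np.float64(0.12648285355124037), np.float64(0.12723430848071035), np.float64(0.12633021812835962), np.float64(0.1270613827783484)] [np.float64(-5.28047968034935), np.float64(54.45975231241524), np.float64(-65.11365174086687), np.float64(114.66677981816638), np.float64(-125.82238305371699), np.float64(175.49447054160643)]
ptr [ 0.57321621 -0.21992405  0.032     ]
red [ 0.50720484 -0.09293303  0.144     ] green [ 0.66140899 -0.10753944  0.144     ] bigred [ 0.39249032 -0.31307268  0.15      ] purple [ 0.65046443 -0.30623037  0.1       ]
mat ((0.514587938785553, -0.44262799620628357), (0.2014538198709488, 0.09219618886709213), 9.738947868347168) [[0.40799999237060547, -0.414000004529953], [0.4230000078678131, -0.5049999952316284], [0.621999979019165, -0.47099998593330383], [0.6060000061988831, -0.3799999952316284]]
reader ((0.512198269367218, -0.4407769441604614), (0.14935265481472015, 0.046783074736595154), 6.885396957397461) [[0.4350000023841858, -0.4269999861717224], [0.4410000145435333, -0.4729999899864197], [0.5889999866485596, -0.45500001311302185], [0.5839999914169312, -0.4090000092983246]]
head front [ 0.58556001 -0.43506656  0.037     ] head back [ 0.54843761 -0.43909501  0.037     ] tail [ 0.44031777 -0.4509919   0.035     ]
```

```bash
python3 -m pendant '3 -2.43 0 0 0 0 0; 3 -2.43 0 0 0 0 0;3 -2.43 0 0 0 0 0;3 -2.43 0 0 0 0 0;3 -2.43 0 0 0 0 0;3 -2.43 0 0 0 0 0;3 -2.43 0 0 0 0 0;3 -2.43 0 0 0 0 0;3 -2.43 0 0 0 0 0;3 -2.43 0 0 0 0 0;3 -2.43 0 0 0 0 0;3 -2.43 0 0 0 0 0;3 -2.43 0 0 0 0 0;3 -2.43 0 0 0 0 0'
```

```text
time_s: 1.55
ee_pos: [0.4561, -0.0118, 0.302]
orientation: [-3.139, 0.0, 0.295]
wrist_force: [1.9, -1.3, -0.2]
grip_width: 0.003
```

```bash
python3 -m pendant '1.4 -1.7 1 0 0 0 0; 0 0 2.5 0 0 0 0;0 0 2.5 0 0 0 0;0 0 2 0 0 0 0;0 0 1 0 0 0 0;0 0 0 0 0 0 0'
python3 - <<'E'
from h import *
a=cams.camera("side");b=cams.camera("top");w=cams.camera("wrist")
cv2.imwrite("pics/s1.png",cv2.resize(a[100:280,220:460,::-1],None,fx=3,fy=3));cv2.imwrite("pics/t1.png",cv2.resize(b[100:250,250:450,::-1],None,fx=3.7,fy=3.7));cv2.imwrite("pics/w1.png",w[:,:,::-1])
E
```

```text
time_s: 2.15
ee_pos: [0.4667, 0.0149, 0.2079]
orientation: [-3.138, 0.001, 0.302]
wrist_force: [0.0, 0.7, 0.7]
grip_width: -0.005
```

View pics/s1.png

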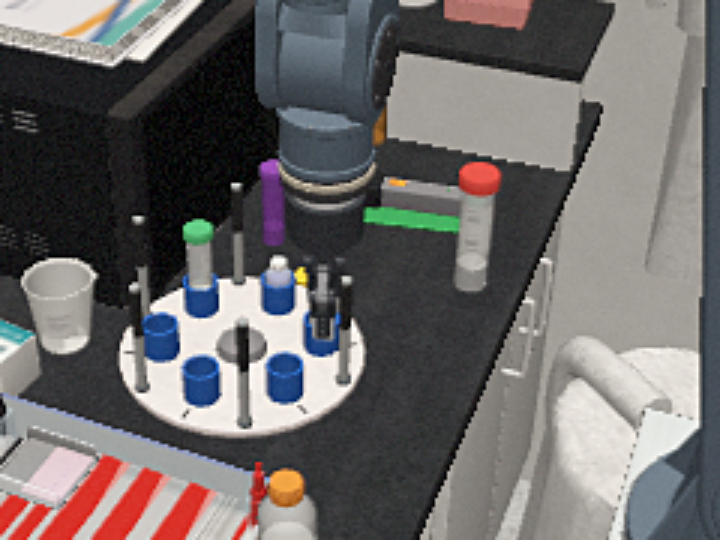

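View pics/w1.png

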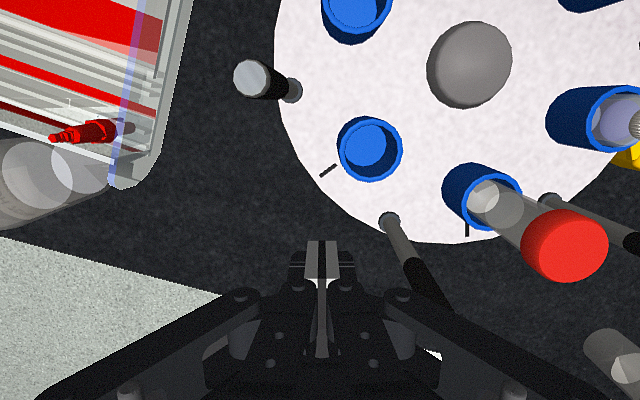

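```bash
python3 -m pendant '-.22 .88 0 0 0 0 0;-.22 .88 0 0 0 0 0;-.22 .88 0 0 0 0 0;-.4 .63 0 0 0 0 0;-.4 .63 0 0 0 0 0;-.4 .63 0 0 0 0 0;-.21 .52 0 0 0 0 0;-.21 .52 0 0 0 0 0'
python3 - <<'E'
from h import *
b=cams.camera("top");w=cams.camera("wrist")
cv2.imwrite("pics/w2.png",w[:,:,::-1])
E
```

```text
time_s: 3.1
ee_pos: [0.4639, -0.0505, 0.2126]
orientation: [-3.14, -0.008, 0.302]
wrist_force: [0.7, 3.3, 0.8]
grip_width: -0.0
```

View pics/w2.png

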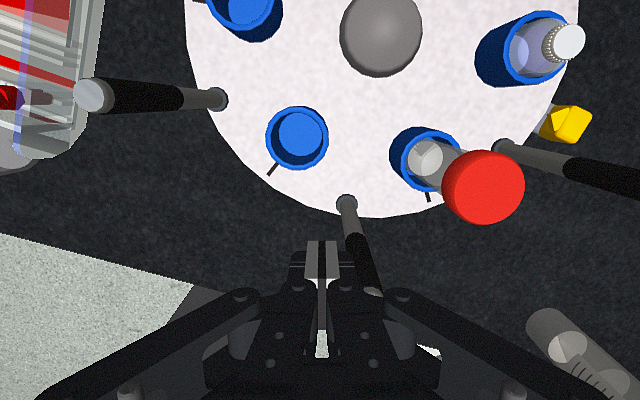

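```bash
python3 -m pendant '-.21 .52 0 0 0 0 0;-.21 .52 0 0 0 0 0;-.12 .54 0 0 0 0 0;-.12 .54 0 0 0 0 0;-.12 .54 0 0 0 0 0;-.12 .54 0 0 0 0 0'
python3 - <<'E'
from h import *
b=cams.camera("top");w=cams.camera("wrist")
cv2.imwrite("pics/w3.png",w[:,:,::-1]);cv2.imwrite("pics/t3.png",cv2.resize(b[100:250,250:450,::-1],None,fx=3.7,fy=3.7))
E
```

```text
time_s: 3.8
ee_pos: [0.4646, -0.0852, 0.2121]
orientation: [-3.139, -0.007, 0.303]
wrist_force: [1.4, 2.0, 0.7]
grip_width: -0.001
```

View pics/w3.png

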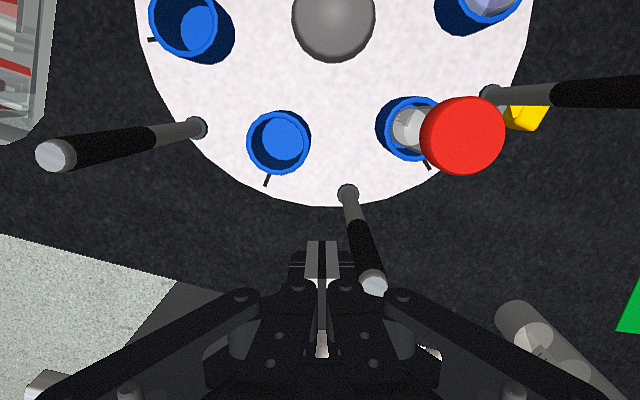

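```bash
python3 -m pendant '0 .56 0 0 0 0 0;0 .56 0 0 0 0 0;0.03 .56 0 0 0 0 0;0 0 0 0 0 0 0;0 0 0 0 0 0 0'
python3 - <<'E'
from h import *
w=cams.camera("wrist")
cv2.imwrite("pics/w4.png",w[:,:,::-1])
E
```

```text
time_s: 4.4
ee_pos: [0.4701, -0.1034, 0.2119]
orientation: [-3.14, -0.006, 0.301]
wrist_force: [0.4, 0.2, -0.5]
grip_width: -0.002
```

View pics/w4.png

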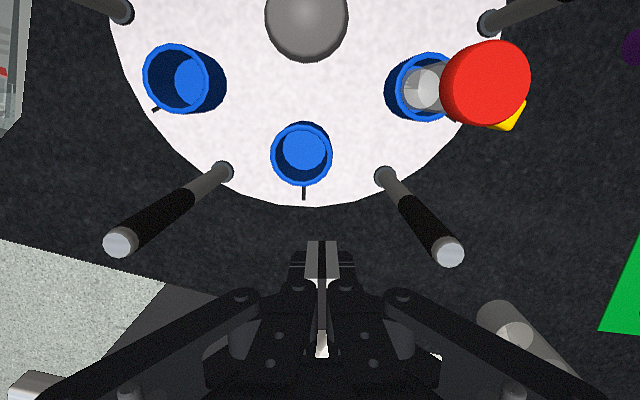

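```bash
python3 -m pendant '-0.3 -.5 -3 0 0 0 8.5;0 0 -3 0 0 0 8.5;0 0 -3 0 0 0 8.5;-.7 3.6 0 0 0 0 8.5;-.7 3.6 0 0 0 0 8.5;-.7 3.6 0 0 0 0 8.5;-.7 3.6 0 0 0 0 8.5;-.7 3.6 0 0 0 0 8.5;-.7 3.6 0 0 0 0 8.5;-.7 3.6 0 0 0 0 8.5;-.7 3.6 0 0 0 0 8.5;-.7 3.6 0 0 0 0 8.5;0 0 0 0 0 .095 8.5;0 0 0 0 0 .095 8.5; 0 0 0 0 0 0 8.5'
python3 - <<'E'
from h import *
p=cams.camera_params("wrist");w=cams.camera("wrist");a=cams.camera("side");b=cams.camera("top")
np.savez("w5.npz",m=p["mtx"],T=p["world_from_camera"])
cv2.imwrite("pics/w5.png",w[:,:,::-1]);cv2.imwrite("pics/t5full.png",b[:,:,::-1])
cv2.imwrite("pics/t5.png",cv2.resize(b[100:250,250:450,::-1],None,fx=3.7,fy=3.7));cv2.imwrite("pics/s5.png",cv2.resize(a[100:280,220:460,::-1],None,fx=3,fy=3))
E
```

```text
time_s: 5.95
ee_pos: [0.5022, -0.439, 0.3028]
orientation: [-3.138, -0.004, 0.11]
wrist_force: [0.4, 0.2, -0.5]
grip_width: 0.995
```

View pics/w5.png

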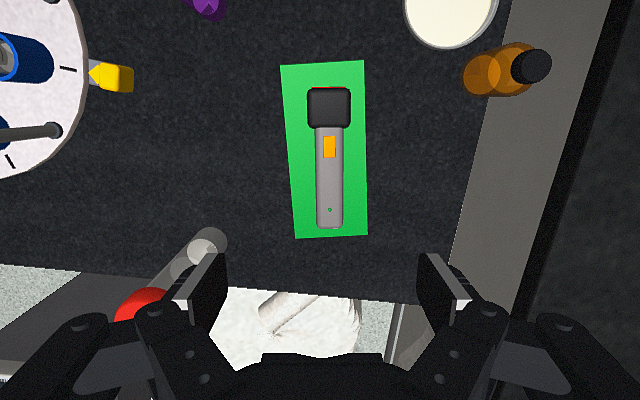

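View pics/t5.png

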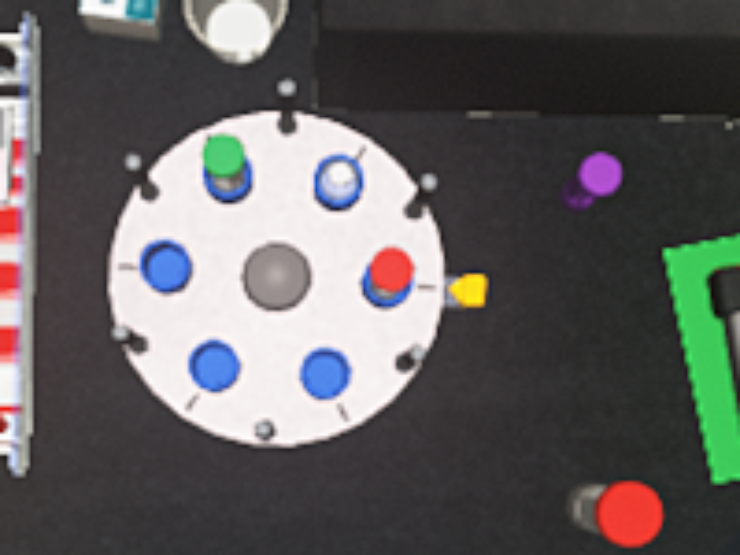

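View pics/s5.png

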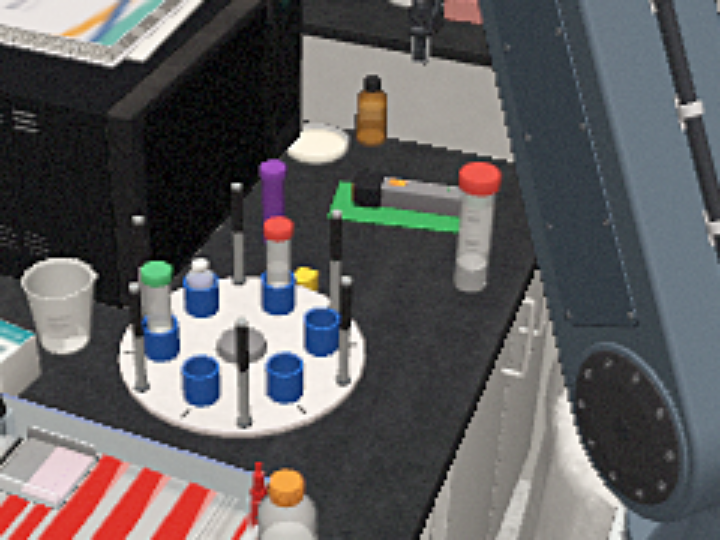

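Run:
```python
from h import *
d=np.load("w5.npz");p=dict(mtx=d["m"],world_from_camera=d["T"])
w=cv2.imread("pics/w5.png");h=cv2.cvtColor(w,cv2.COLOR_BGR2HSV)
g=cv2.inRange(h,np.array((45,120,60)),np.array((75,255,255)));g[:,:270]=0;g[245:]=0
c=np.vstack(cv2.findContours(g,cv2.RETR_EXTERNAL,cv2.CHAIN_APPROX_NONE)[0])
Y=np.array([pt("wrist",u,v,.003,p)[:2] for u,v in c[:,0]]).astype(np.float32);print("mat",cv2.minAreaRect(Y))
M=np.zeros_like(g);cv2.fillPoly(M,[cv2.convexHull(c)],255);M=cv2.erode(M,np.ones((5,5)))
m=cv2.bitwise_and(M,255-g);cs=cv2.findContours(m,cv2.RETR_EXTERNAL,cv2.CHAIN_APPROX_NONE)[0];c=max(cs,key=cv2.contourArea)
print("px",cv2.minAreaRect(c),cv2.boundingRect(c))
# handle: top-face rows 150..215
for v in (135,150,165,180,195,210,220):
    xs=np.where(m[v,300:360])[0]+300;a=pt("wrist",xs[0],v,.037,p);b=pt("wrist",xs[-1]+1,v,.037,p);print(v,xs[0],xs[-1],np.round((a+b)/2,4)[:2],"w",np.linalg.norm(a-b).round(4))
for v in (95,105,115):
    xs=np.where(m[v,300:360])[0]+300;a=pt("wrist",xs[0],v,.039,p);b=pt("wrist",xs[-1]+1,v,.039,p);print(v,xs[0],xs[-1],np.round((a+b)/2,4)[:2],"w",np.linalg.norm(a-b).round(4))
print("tail top",pt("wrist",330,227,.037,p),"front",pt("wrist",329,87,.039,p),"step",pt("wrist",329,127,.039,p))
t=cv2.imread("pics/t5full.png");ht=cv2.cvtColor(t,cv2.COLOR_BGR2HSV)
for b in blobs(ht,(0,170,90),(6,255,255)):
    if 320<b[1][0]<450:print(b,pt("top",*b[1],.144)[:2])
for b in blobs(ht,(45,120,60),(75,255,255)):
    if b[1][0]<350:print("g",b,pt("top",*b[1],.144)[:2])
# purple top triangulate
o1,d1=ray("top",409.9,147.9); o2,d2=ray("side",220+272/3,100+166/3)
A=np.c_[d1,-d2];s=np.linalg.lstsq(A,o2-o1,rcond=None)[0];print("purple",o1+d1*s[0],o2+d2*s[1])
o1,d1=ray("top",419.6,238.4); o2,d2=ray("side",220+480/3,100+176/3)
A=np.c_[d1,-d2];s=np.linalg.lstsq(A,o2-o1,rcond=None)[0];print("bigred",o1+d1*s[0],o2+d2*s[1])
```

```text
mat ((0.5158581733703613, -0.4405122399330139), (0.20089168846607208, 0.09005368500947952), 9.612131118774414)
px ((328.5, 157.0), (142.0, 43.0), 90.0) (307, 86, 44, 143)
135 315 342 [ 0.5427 -0.4397] w 0.0286
150 315 342 [ 0.5274 -0.4415] w 0.029
165 315 342 [ 0.5118 -0.4433] w 0.0294
180 316 342 [ 0.4958 -0.4457] w 0.0287
195 316 342 [ 0.4793 -0.4476] w 0.0291
210 316 342 [ 0.4624 -0.4496] w 0.0295
220 316 342 [ 0.4508 -0.451 ] w 0.0298
95 307 350 [ 0.5814 -0.4352] w 0.0432
105 307 350 [ 0.572  -0.4363] w 0.0436
115 307 350 [ 0.5624 -0.4374] w 0.044
tail top [ 0.44266988 -0.45249904  0.037     ] front [ 0.588784   -0.43430125  0.039     ] step [ 0.55077858 -0.43873487  0.039     ]
([350, 167, 11, 12, 91], [355.3, 172.5]) [ 0.57984    -0.14303088]
([411, 230, 18, 18, 263], [419.7, 238.5]) [ 0.39194333 -0.3146004 ]
g ([305, 137, 11, 11, 100], [309.9, 141.9]) [ 0.66966507 -0.0186082 ]
purple [ 0.64940221 -0.30331634  0.11511001] [ 0.65259778 -0.30221076  0.11542604]
bigred [ 0.39268706 -0.31213523  0.15444999] [ 0.39312426 -0.31201017  0.15440432]
```

```bash
python3 -m pendant '2.1 .5 0 0 0 -0.01 7;0 0 3 0 0 0 7;0 0 3 0 0 0 7;0 0 3 0 0 0 7;0 0 3 0 0 0 7;0 0 3 0 0 0 7;0 0 3 0 0 0 7; 0 0 1 0 0 0 7;0 0 0 0 0 0 7'
python3 - <<'E'
from h import *
print(r.get_state()["ee_pos"],r.get_state()["orientation"])
p=cams.camera_params("wrist");w=cams.camera("wrist")
np.savez("w6.npz",m=p["mtx"],T=p["world_from_camera"])
cv2.imwrite("pics/w6.png",w[:,:,::-1])
E
```

```text
time_s: 7.0
ee_pos: [0.5292, -0.4383, 0.1129]
orientation: [3.137, -0.012, 0.15]
wrist_force: [0.2, -0.3, -0.3]
grip_width: 0.821
[ 0.52919047 -0.43825663  0.11293013] [ 3.13696528 -0.01187555  0.15041595]
```

View pics/w6.png

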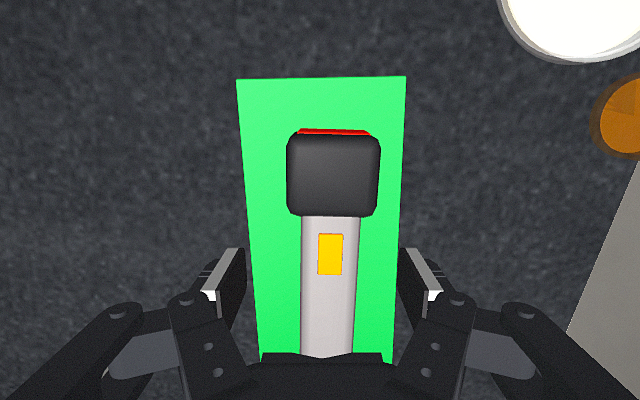

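```bash
python3 -m pendant '-.5 .3 0 0 -.012 0.03 6;0 0 0 0 0 0 6;0 0 1.5 0 0 0 6;0 0 1 0 0 0 6;0 0 .5 0 0 0 6;0 0 0 0 0 0 6'
```

```text
time_s: 7.65
ee_pos: [0.5264, -0.4444, 0.0866]
orientation: [3.131, -0.004, 0.118]
wrist_force: [0.0, -0.6, 0.1]
grip_width: 0.706
```

```bash
python3 -m pendant '-.2 -.25 .5 0.01 0 0 6;0 0 0.1 0 0 0 6;0 0 0 0 0 0 6;0 0 0 0 0 0 2;0 0 0 0 0 0 2;0 0 0 0 0 0 2;0 0 0 0 0 0 2;0 0 0 0 0 0 2;0 0 0 0 0 0 2'
```

```text
time_s: 8.55
ee_pos: [0.5242, -0.4421, 0.0807]
orientation: [-3.141, -0.005, 0.119]
wrist_force: [-0.7, -0.0, -0.4]
grip_width: 0.342
```

```bash
python3 -m pendant '0 0 -1 0 0 0 2;0 0 -2 0 0 0 2;0 0 -3 0 0 0 2;0 0 -3 0 0 0 2;0 0 -3 0 0 0 2;0 0 0 0 0 -.06 2;0 0 0 0 0 -.12 2;0 0 0 0 0 -.12 2;0 0 0 0 0 -.12 2;0 0 0 0 0 -.12 2;0 0 0 0 0 -.12 2;0 0 0 0 0 -.12 2;0 0 0 0 0 -.12 2;0 0 0 0 0 -.12 2;0 0 0 0 0 -.12 2;0 0 0 0 0 -.12 2;0 0 0 0 0 -.06 2;0 0 0 0 0 0 2'
python3 - <<'E'
from h import *
a=cams.camera("side");b=cams.camera("top");w=cams.camera("wrist")
cv2.imwrite("pics/s7.png",cv2.resize(a[60:240,220:460,::-1],None,fx=3,fy=3));cv2.imwrite("pics/w7.png",w[:,:,::-1])
E
```

```text
time_s: 10.35
ee_pos: [0.5232, -0.4418, 0.2198]
orientation: [3.131, 0.003, 1.493]
wrist_force: [-0.7, 0.6, -1.5]
grip_width: 0.342
```

View pics/s7.png

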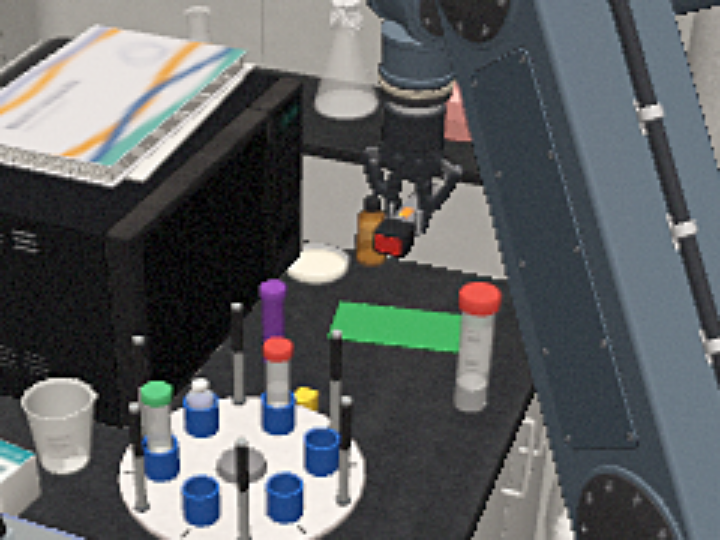

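View pics/w7.png

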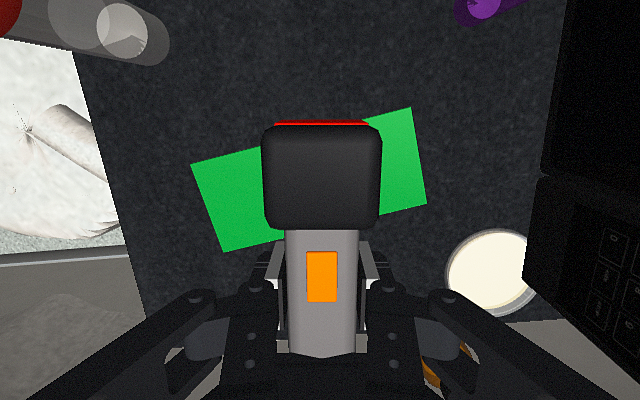

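```bash
python3 -m pendant '1.5 .4 0 0 0 0.015 2;3 .6 1 0 0 0 2;3 .6 1 0 0 0 2;3 .6 1 0 0 0 2;2 .4 1 0 0 0 2;1 0 1 0 0 0 2;0 0 0 0 0 0 2'
```

```text
time_s: 11.2
ee_pos: [0.5638, -0.3062, 0.1685]
orientation: [3.13, 0.004, 1.461]
wrist_force: [-0.1, 0.7, -1.0]
grip_width: 0.344
```

```bash
python3 -m pendant '1.5 0 .4 0.01 0 -.017 2;1.2 0 .3 0 0 0 2;.6 0 .1 0 0 0 2;0 0 0 0 0 0 2;0 0 0 0 0 0 2'
python3 - <<'E'
from h import *
a=cams.camera("side");b=cams.camera("top");p=cams.camera_params("wrist");w=cams.camera("wrist")
np.savez("w8.npz",m=p["mtx"],T=p["world_from_camera"])
cv2.imwrite("pics/s8.png",cv2.resize(a[100:280,220:460,::-1],None,fx=3,fy=3));cv2.imwrite("pics/w8.png",w[:,:,::-1])
cv2.imwrite("pics/s8f.png",a[:,:,::-1])
cv2.imwrite("pics/t8.png",cv2.resize(b[100:250,250:450,::-1],None,fx=3.7,fy=3.7))
E
```

```text
time_s: 11.7
ee_pos: [0.5677, -0.2725, 0.1616]
orientation: [3.139, 0.005, 1.476]
wrist_force: [0.6, -1.0, -2.6]
grip_width: 0.342
```

View pics/s8.png

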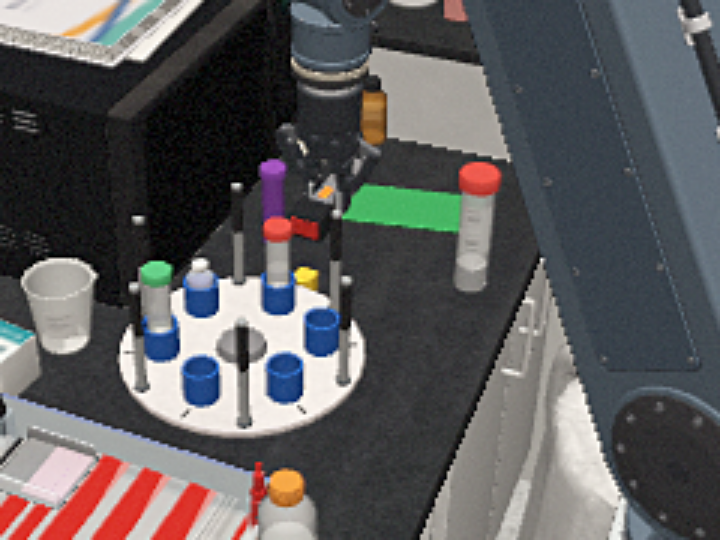

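View pics/w8.png

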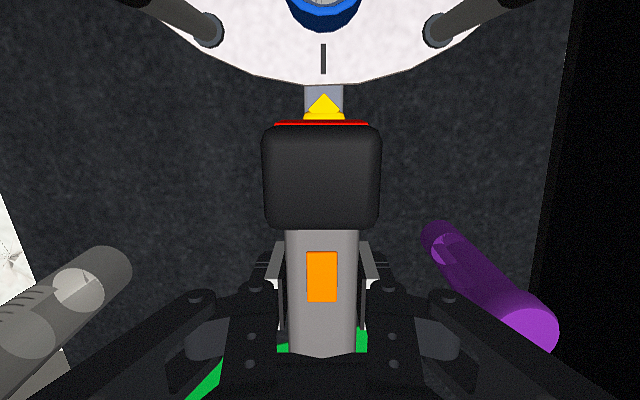

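```bash
python3 - <<'E'
from h import *
s=r.get_state();print(s["ee_pos"],s["orientation"])
im=cv2.imread("pics/s8f.png");h=cv2.cvtColor(im,cv2.COLOR_BGR2HSV)
for b in blobs(h,(0,170,60),(6,255,255),8):
    if 290<b[1][0]<350 and 150<b[1][1]<200:print(b)
y=s["orientation"][2];e=s["ee_pos"];wn=np.array([e[0]+.068*np.cos(y),e[1]+.068*np.sin(y),.003+.018+e[2]-.0807])
print("pred window",wn,proj("side",wn),"tube",np.array([.5800,-.1443])-wn[:2])
E
python3 -m pendant '0 0 0 0 0 0 2;0 0 0 0 0 0 2;0 0 0 0 0 0 2;0 0 0 0 0 0 2;0 0 0 0 0 0 2;0 0 0 0 0 0 2;0 0 0 0 0 0 2;0 0 0 0 0 0 2;0 0 0 0 0 0 2;0 0 0 0 0 0 2;0 0 0 0 0 0 2;0 0 0 0 0 0 2;0 0 0 0 0 0 2;0 0 0 0 0 0 2;0 0 0 0 0 0 2;0 0 0 0 0 0 2'
```

```text
[ 0.56760687 -0.27277138  0.16148869] [3.13895629 0.00481732 1.47534312]
([308, 172, 18, 8, 98], [316.3, 175.9])
pred window [ 0.57408784 -0.20508093  0.10178869] [320.94866622 176.36952013] tube [0.00591216 0.06078093]
time_s: 13.45
ee_pos: [0.5674, -0.2738, 0.1616]
orientation: [3.139, 0.005, 1.474]
wrist_force: [-0.1, -0.5, -2.1]
grip_width: 0.343
```

```bash
python3 -m pendant '-1 0 0 0 0 0 2;-2 -.3 -1 0 0 0 2;-3 -.5 -1 0 0 0 2;-3 -.5 -1 0 0 0 2;-3 -.5 -1 0 0 0 2;-3 -.5 -1 0 0 0 2;-2 -.3 0 0 0 0 2;0 0 0 0 0 0.06 2;0 0 0 0 0 .12 2;0 0 0 0 0 .12 2;0 0 0 0 0 .12 2;0 0 0 0 0 .12 2;0 0 0 0 0 .12 2;0 0 0 0 0 .12 2;0 0 0 0 0 .12 2;0 0 0 0 0 .12 2;0 0 0 0 0 .12 2;0 0 0 0 0 .12 2;0 0 0 0 0 .06 2;0 0 0 0 0 0 2'
```

```text
time_s: 15.45
ee_pos: [0.5165, -0.461, 0.2128]
orientation: [3.134, 0.0, 0.094]
wrist_force: [0.3, 0.1, -1.5]
grip_width: 0.342
```

```bash
python3 -m pendant '.9 -1.8 0 0.008 0 -.03 2;0 0 2 0 0 0 2;0 0 3 0 0 0 2;0 0 3 0 0 0 2;0 0 2 0 0 0 2;0 0 1 0 0 0 2;0 0 0 0 0 0 2;0 0 0 0 0 0 2'
python3 - <<'E'
from h import *
w=cams.camera("wrist");cv2.imwrite("pics/w9.png",w[:,:,::-1])
E
```

```text
time_s: 16.25
ee_pos: [0.5253, -0.4406, 0.1009]
orientation: [3.141, -0.002, 0.145]
wrist_force: [0.1, -0.9, -2.2]
grip_width: 0.34
```

View pics/w9.png

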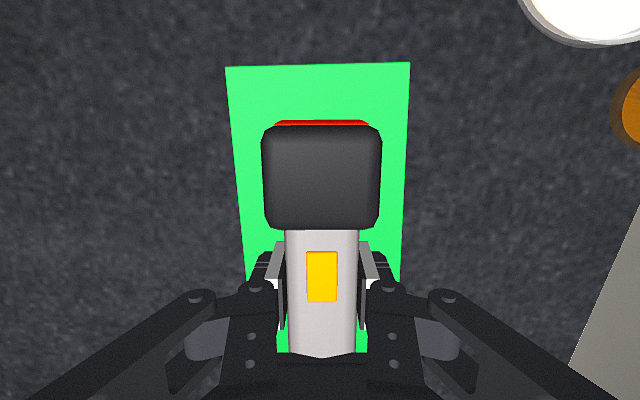

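Well over the mat; lower the last 19 mm gently and release.

```bash
python3 -m pendant '0 0 .7 0 0 0 2;0 0 .6 0 0 0 2;0 0 .4 0 0 0 2;0 0 .2 0 0 0 2;0 0 0 0 0 0 2'
```

```text
time_s: 16.8
ee_pos: [0.5265, -0.4416, 0.0831]
orientation: [3.138, -0.005, 0.146]
wrist_force: [-0.3, -0.3, -2.5]
grip_width: 0.344
```

```bash
python3 -m pendant '0 0 .2 0 0 0 2;0 0 .05 0 0 0 2;0 0 0 0 0 0 2'
```

```text
time_s: 17.1
ee_pos: [0.5266, -0.4417, 0.0807]
orientation: [3.138, -0.005, 0.145]
wrist_force: [0.1, -0.5, -1.9]
grip_width: 0.337
```

```bash
python3 -m pendant '0 0 0 0 0 0 4;0 0 0 0 0 0 6;0 0 0 0 0 0 6;0 0 0 0 0 0 6;0 0 -1 0 0 0 6;0 0 -2 0 0 0 6;0 0 -3 0 0 0 6;0 0 -3 0 0 0 6;0 0 -3 0 0 0 6;0 0 -3 0 0 0 6;0 0 -3 0 0 0 6;0 0 -3 0 0 0 6;0 0 0 0 0 0 6;0 0 0 0 0 0 6'
python3 - <<'E'
from h import *
p=cams.camera_params("wrist");w=cams.camera("wrist");a=cams.camera("side");b=cams.camera("top")
cv2.imwrite("pics/w10.png",w[:,:,::-1]);cv2.imwrite("pics/s10.png",cv2.resize(a[100:340,200:440,::-1],None,fx=2.5,fy=2.5));cv2.imwrite("pics/t10.png",b[:,:,::-1])
h=cv2.cvtColor(w,cv2.COLOR_RGB2HSV);g=cv2.inRange(h,np.array((45,120,60)),np.array((75,255,255)));n,l,st,_=cv2.connectedComponentsWithStats(g);g=(l==1+np.argmax(st[1:,4])).astype(np.uint8)*255
c=np.vstack(cv2.findContours(g,cv2.RETR_EXTERNAL,cv2.CHAIN_APPROX_NONE)[0])
Y=np.array([pt("wrist",u,v,.003,p)[:2] for u,v in c[:,0]]).astype(np.float32);print("mat",cv2.minAreaRect(Y))
M=np.zeros_like(g);cv2.fillPoly(M,[cv2.convexHull(c)],255);M=cv2.erode(M,np.ones((5,5)))
m=cv2.bitwise_and(M,255-g);cc=max(cv2.findContours(m,cv2.RETR_EXTERNAL,cv2.CHAIN_APPROX_NONE)[0],key=cv2.contourArea)
Y=np.array([pt("wrist",u,v,.037,p)[:2] for u,v in cc[:,0]]).astype(np.float32);print("reader",cv2.minAreaRect(Y))
ht=cv2.cvtColor(b,cv2.COLOR_RGB2HSV)
for x in blobs(ht,(0,170,90),(6,255,255)):
    if 320<x[1][0]<380:print(x,pt("top",*x[1],.144)[:2])
E
```

```text
time_s: 18.5
ee_pos: [0.5243, -0.4401, 0.3068]
orientation: [3.134, -0.008, 0.146]
wrist_force: [0.1, -0.0, -1.0]
grip_width: 0.699
mat ((0.5157660841941833, -0.4404662251472473), (0.20076899230480194, 0.08999504148960114), 9.662047386169434)
reader ((0.5179716348648071, -0.44144904613494873), (0.14839981496334076, 0.04267599806189537), 8.280780792236328)
([351, 168, 11, 11, 95], [355.9, 172.5]) [ 0.57979252 -0.14470203]
```

View pics/w10.png

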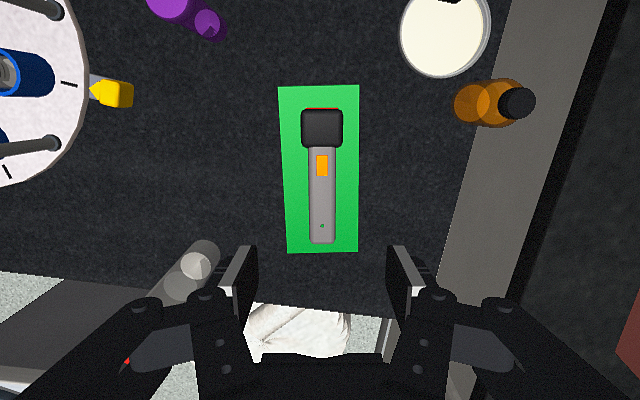

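View pics/s10.png

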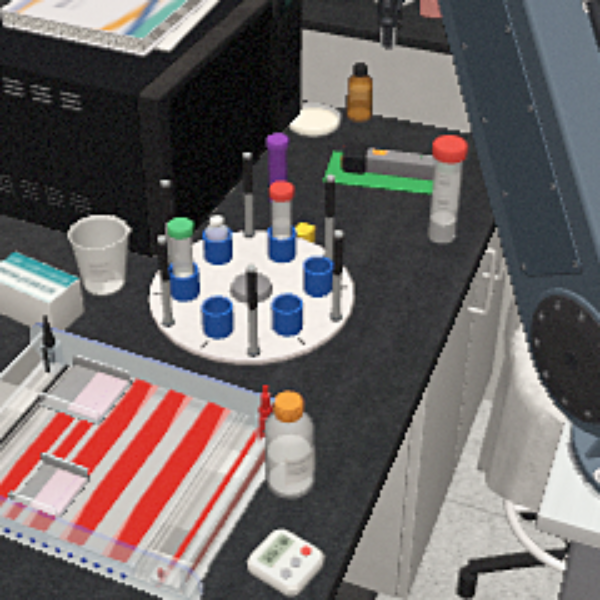

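```bash
python3 -c "
from station import close_job
print(close_job())"
```

```text
the job is handed in; nothing more can be done
None
```

The job is handed in at about 18.6 s of the 64 s allowed. It reports no verdict, so everything below comes from my own checks.

- **Carousel:** I pushed one post about half a position anticlockwise with the closed fingers. It clicked home with the red-capped tube at the pointer. The last top view puts the tube about 1 mm from the reading point.
- **Reading:** I gripped the reader at its handle and held it at the tube from the pointer side for about 1.7 s. From the arm's pose, the tube's axis was about 61 mm ahead of the window, so about 47 mm from window to tube surface. Sideways and height errors came out at about 1 mm. The wrist picture showed it centred on the pointer. In the side view the window's red patch merged with the tube's cap, so only its height could be checked there; it agreed.
- **Putting back:** The reader lies flat on the mat, about 2 mm from its centre along the mat and 1 mm across, turned about 1.4 degrees from it.
- **Final pictures:** The tubes and the small bottle stand upright in their cups. The orange-capped bottle and the timer look to be where they were, though I did not measure them. The gripper is clear of everything, about 0.2 m above the reader.

No check failed.

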